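# Reload the bearing run-in rack behind its sliding gate

### The arm

A 6-joint arm with a two-finger parallel gripper is mounted at the origin on the work surface. World frame = base frame: x ahead of the robot, y to its left, z up, the work surface at z = 0. Lengths are in m, angles in degrees, forces in N, time in s.
With the tool pointing down it reaches from about 0.275 to 0.85 m from the base axis. Payload 5.2 kg.
Tool frame: the origin (TCP) lies between the finger pads; the fingertips stand 8 mm ahead of it and the grasp point (between the pads) lies 11 mm behind it; z points along the fingers, y is the direction in which the jaws open and shut (so a half turn about z gives the same grasp; the last joint's range is limited). The gripper opens to 85 mm and grips with 20 to 120 N. Pads are 22 mm wide; open, the fingers measure 114 mm over their backs; the gripper's body (76 mm by 85 mm) begins 54 mm behind the grasp point. The pads swing forward as they close: fully open they stand 13 mm farther back than shut.
Start: joints at [55.015, 14.817, 87.949, -0, 77.235, -11.62], TCP at [0.218, 0.505, 0.239] pointing down, gripper open.
Joint ranges: [-179.93, 179.93], [-52.35, 119.4], [10.71, 147.94], [-69.91, 249.91], [12.55, 155.21], [-178.61, 178.61]. Speed limits (degrees/s): [147.25, 147.25, 180, 180, 180, 180].

### API

Orientations are given as [roll, pitch, yaw] about the fixed x, y, z axes, in that order (R = Rz(yaw) Ry(pitch) Rx(roll)).
In Python, from workcell import manip, read_camera gives the robot as it stands.
- The arm moves only by the tool jog_arm, never from a script. Its argument "increments" is a list of rows, each a list of 7 numbers: the closure in counts, from 0 (fully open) to 255 (shut), then the shift along the world's x, y, z in units of 25 mm (1.0 is 25 mm), then the turn, a rotation vector about the world's x, y, z in degrees. In form: [[claw, x, y, z, wx, wy, wz], ...]. A call has 1 to 12 rows; each row is the pose to reach, as a shift and turn from the pose measured when the call began; what a row does not reach only later rows make up. A row lasts 1/10 s, in which the tool goes at most 50 mm and 8.59 degrees, less where a joint would pass 70% of its speed; a pose out of reach is approached as far as the arm can. A call with a gripper value outside its range is refused whole. The fingers move at their own pace and stop on an object; "squeeze" is the grip in N (left out, the last holds). Time passes only in rows, so rows that repeat a pose let the fingers close. It gives the time, the measured TCP pose, the force and the opening at its end, in the units of the state.
- manip.observe(): the state, without advancing time (a new reading comes with each control period).
- read_camera(name): name is "scene" or "top" or "wrist"; returns a dict with "pixels" (384x512x3 uint8, red, green, blue), "intrinsics" (3x3 intrinsics, pixels), "dist_coeffs" ([k1, k2, p1, p2, k3] as OpenCV has them; the pictures are not rectified), "rvec" (rotation vector, rad) and "tvec" (3), from world to camera coordinates, as OpenCV has them; the wrist camera has in their place "mount" (4x4, takes a point from camera to tool coordinates, whose origin is the TCP and whose axes are the flange's). Camera axes: x right, y down, z forward; pixel columns grow to the right and rows downward; lengths in m; the calibration is good to about 2 mm. A picture is of the moment at which its call begins: read the wrist's pose just before it. There is no depth.
- manip.hand_in(): hands the job in, once; it reports no verdict.
The state is a dict: "time": time; "joints": joint angles; "qd": joint speeds; "tau": joint torques, N m; "ee_pos": TCP position; "eef_rot": TCP orientation; "force": force on the tool from outside, world axes, zero at the start; "torque": the same for the moment, N m; "gripper_width": finger opening in m.
Only numpy, scipy, OpenCV 4.12 (cv2) and the standard library are available. Lean on these libraries where they do the work, as an engineer would, in place of code of your own. Each camera call takes 0.05 s, during which the arm holds its last target. There are 200 camera calls.

### The job

Slide the run-in rack's gate fully open, take every worn grey block out of the slots and put it into the red tray, and stand every fresh brown block upright, fully down in a slot of its own. Once all that is done, slide the gate back fully closed over the slots. Leave the yo-yo, the axle and the tool handle where they are.

Things in the scene. Friction and masses are not known exactly. Their poses are not given: they have to be found in the camera images.
- rack: Bench-fixed rack, row of 4 open-topped slots along its y axis. Origin: on the bench under mid-row; +x: the way the gate opens, roughly away from the robot. Base 5 mm thick, x -45 to 145, y -118 to 118 mm. Slots 54 (x) by 43 mm (y), 50 mm apart, walls up to 28 mm above the bench (23 deep). At y +-112 mm a 10 mm wide guide rail on posts runs along x, top 82 mm above the bench.
- gate (a joint): Sliding gate of the rack, m: 0 = fully closed, centred over the slots; 0.100 = fully open, moved along rack +x. Starts shut or up to 15 mm ajar. Friction about 2 N, stays where left, hard stops at both ends. Yellow plate 56 (x) by 208 (y) by 6 mm, underside 72 mm above the bench, top 78 mm.
- gate_grip (a point): Point in the gate's black handle, 100 mm above the bench, moving with the gate. The handle is an upright fin in the middle of the plate, 12 mm thick along rack x, 50 mm long along y, from 78 to 114 mm above the bench; pinch it across its thickness. Axes are the rack's.
- slot0 (a point): Centre of the floor of slot 0 of the rack, 5 mm above the bench, at rack x 0, y -75 mm. Axes are the rack's. A block that is home in it stands with its origin here and its x axis along the rack's x (either way round); its top is then 65 mm above the bench, 7 mm under the gate.
- slot1 (a point): Centre of the floor of slot 1 of the rack, 5 mm above the bench, at rack x 0, y -25 mm. Axes are the rack's. A block that is home in it stands with its origin here and its x axis along the rack's x (either way round); its top is then 65 mm above the bench, 7 mm under the gate.
- slot2 (a point): Centre of the floor of slot 2 of the rack, 5 mm above the bench, at rack x 0, y 25 mm. Axes are the rack's. A block that is home in it stands with its origin here and its x axis along the rack's x (either way round); its top is then 65 mm above the bench, 7 mm under the gate.
- slot3 (a point): Centre of the floor of slot 3 of the rack, 5 mm above the bench, at rack x 0, y 75 mm. Axes are the rack's. A block that is home in it stands with its origin here and its x axis along the rack's x (either way round); its top is then 65 mm above the bench, 7 mm under the gate.
- worn0: Worn upright bearing block, grey with a dark foot and steel bearing. 60 mm tall: foot 48 (x) by 36 (y) by 14 mm high, above it a flat-sided body 44 (x) by 26 mm (y), a bearing face on each y side. Origin: centre of its underside; z up. Same when turned half round. About 0.2 kg; grip its body across the 44 mm. Starts in slot 0 of the rack; two or three of the four worn blocks are present.
- worn1: Worn upright bearing block, grey with a dark foot and steel bearing. 60 mm tall: foot 48 (x) by 36 (y) by 14 mm high, above it a flat-sided body 44 (x) by 26 mm (y), a bearing face on each y side. Origin: centre of its underside; z up. Same when turned half round. About 0.2 kg; grip its body across the 44 mm. Starts in slot 1 of the rack; two or three of the four worn blocks are present.
- worn2: Worn upright bearing block, grey with a dark foot and steel bearing. 60 mm tall: foot 48 (x) by 36 (y) by 14 mm high, above it a flat-sided body 44 (x) by 26 mm (y), a bearing face on each y side. Origin: centre of its underside; z up. Same when turned half round. About 0.2 kg; grip its body across the 44 mm. Starts in slot 2 of the rack; two or three of the four worn blocks are present.
- worn3: Worn upright bearing block, grey with a dark foot and steel bearing. 60 mm tall: foot 48 (x) by 36 (y) by 14 mm high, above it a flat-sided body 44 (x) by 26 mm (y), a bearing face on each y side. Origin: centre of its underside; z up. Same when turned half round. About 0.2 kg; grip its body across the 44 mm. Starts in slot 3 of the rack; two or three of the four worn blocks are present.
- fresh0: Fresh upright bearing block, brown bakelite with brass bearing. 60 mm tall: foot 48 (x) by 36 (y) by 14 mm high, above it a flat-sided body 44 (x) by 26 mm (y), a bearing face on each y side. Origin: centre of its underside; z up. Same when turned half round. About 0.2 kg; grip its body across the 44 mm. Starts standing on the blue mat; two to four of the four fresh blocks are present.
- fresh1: Fresh upright bearing block, brown bakelite with brass bearing. 60 mm tall: foot 48 (x) by 36 (y) by 14 mm high, above it a flat-sided body 44 (x) by 26 mm (y), a bearing face on each y side. Origin: centre of its underside; z up. Same when turned half round. About 0.2 kg; grip its body across the 44 mm. Starts standing on the blue mat; two to four of the four fresh blocks are present.
- fresh2: Fresh upright bearing block, brown bakelite with brass bearing. 60 mm tall: foot 48 (x) by 36 (y) by 14 mm high, above it a flat-sided body 44 (x) by 26 mm (y), a bearing face on each y side. Origin: centre of its underside; z up. Same when turned half round. About 0.2 kg; grip its body across the 44 mm. Starts standing on the blue mat; two to four of the four fresh blocks are present.
- fresh3: Fresh upright bearing block, brown bakelite with brass bearing. 60 mm tall: foot 48 (x) by 36 (y) by 14 mm high, above it a flat-sided body 44 (x) by 26 mm (y), a bearing face on each y side. Origin: centre of its underside; z up. Same when turned half round. About 0.2 kg; grip its body across the 44 mm. Starts standing on the blue mat; two to four of the four fresh blocks are present.
- tray: Red open tray fixed to the bench, 200 mm (x) by 150 mm (y), walls 5 mm thick and 30 mm high, floor 5 mm thick. Origin: centre of its underside. It lies to the left or right of the rack, the mat on the other side.
- mat: Blue mat 220 by 200 mm, 1 mm thick, where the fresh blocks stand. Origin: its centre. Nothing to do with it.
- yoyo: Faded blue wooden yo-yo lying flat, 60 mm across, 40 mm high, origin under its centre. Not part of the job.
- axle: Steel axle 160 mm long on a small dark bar, along its y axis, 24 mm high, origin under its middle. Not part of the job.
- handle: Brown bakelite tool handle with a brass ferrule, lying along its y axis, 125 mm long, 26 mm wide, 22 mm high; origin under the middle of the grip. Not part of the job.

How it is judged (in metres and radians):
On the way, in this order (a step that is already met when the one before it is completed fails the run):
1. the gate is slid open (at least 90 of its 100 mm) (value of joint gate above 0.09 m), for 0.2 s.
2. every worn block is in the tray and every fresh block stands fully down in a slot, the gate not yet closed (x of worn0 in the frame of tray between -0.1 and 0.1 m and y of worn0 in the frame of tray between -0.075 and 0.075 m and z of each of worn0, worn1, worn2, worn3 in the frame of tray below 0.04 m and linear speed of each of worn0, worn1, worn2, worn3, fresh0, fresh1, fresh2, fresh3 below 0.03 m/s and x of worn1 in the frame of tray between -0.1 and 0.1 m and y of worn1 in the frame of tray between -0.075 and 0.075 m and x of worn2 in the frame of tray between -0.1 and 0.1 m and y of worn2 in the frame of tray between -0.075 and 0.075 m and x of worn3 in the frame of tray between -0.1 and 0.1 m and y of worn3 in the frame of tray between -0.075 and 0.075 m and angle between each of fresh0, fresh1, fresh2, fresh3's own z axis and vertical below 0.1 rad and ((horizontal distance between fresh0 and slot0 below 0.007 m and z of fresh0 in the frame of slot0 below 0.005 m) or (horizontal distance between fresh0 and slot1 below 0.007 m and z of fresh0 in the frame of slot1 below 0.005 m) or (horizontal distance between fresh0 and slot2 below 0.007 m and z of fresh0 in the frame of slot2 below 0.005 m) or (horizontal distance between fresh0 and slot3 below 0.007 m and z of fresh0 in the frame of slot3 below 0.005 m)) and ((horizontal distance between fresh1 and slot0 below 0.007 m and z of fresh1 in the frame of slot0 below 0.005 m) or (horizontal distance between fresh1 and slot1 below 0.007 m and z of fresh1 in the frame of slot1 below 0.005 m) or (horizontal distance between fresh1 and slot2 below 0.007 m and z of fresh1 in the frame of slot2 below 0.005 m) or (horizontal distance between fresh1 and slot3 below 0.007 m and z of fresh1 in the frame of slot3 below 0.005 m)) and ((horizontal distance between fresh2 and slot0 below 0.007 m and z of fresh2 in the frame of slot0 below 0.005 m) or (horizontal distance between fresh2 and slot1 below 0.007 m and z of fresh2 in the frame of slot1 below 0.005 m) or (horizontal distance between fresh2 and slot2 below 0.007 m and z of fresh2 in the frame of slot2 below 0.005 m) or (horizontal distance between fresh2 and slot3 below 0.007 m and z of fresh2 in the frame of slot3 below 0.005 m)) and ((horizontal distance between fresh3 and slot0 below 0.007 m and z of fresh3 in the frame of slot0 below 0.005 m) or (horizontal distance between fresh3 and slot1 below 0.007 m and z of fresh3 in the frame of slot1 below 0.005 m) or (horizontal distance between fresh3 and slot2 below 0.007 m and z of fresh3 in the frame of slot2 below 0.005 m) or (horizontal distance between fresh3 and slot3 below 0.007 m and z of fresh3 in the frame of slot3 below 0.005 m)) and value of joint gate above 0.03 m), for 0.2 s.
3. the gate is slid closed (within 5 mm) (value of joint gate below 0.005 m), for 0.2 s.
At the end, for the whole second after the job is handed in: Gate within 5 mm of fully closed; every fresh block at rest in a slot, upright within 0.1 rad, within 7 mm of the slot centre and 5 mm of its floor; every worn block at rest within the tray's outline, low in it (x of worn0 in the frame of tray between -0.1 and 0.1 m and y of worn0 in the frame of tray between -0.075 and 0.075 m and z of each of worn0, worn1, worn2, worn3 in the frame of tray below 0.04 m and linear speed of each of worn0, worn1, worn2, worn3, fresh0, fresh1, fresh2, fresh3 below 0.03 m/s and x of worn1 in the frame of tray between -0.1 and 0.1 m and y of worn1 in the frame of tray between -0.075 and 0.075 m and x of worn2 in the frame of tray between -0.1 and 0.1 m and y of worn2 in the frame of tray between -0.075 and 0.075 m and x of worn3 in the frame of tray between -0.1 and 0.1 m and y of worn3 in the frame of tray between -0.075 and 0.075 m and angle between each of fresh0, fresh1, fresh2, fresh3's own z axis and vertical below 0.1 rad and ((horizontal distance between fresh0 and slot0 below 0.007 m and z of fresh0 in the frame of slot0 below 0.005 m) or (horizontal distance between fresh0 and slot1 below 0.007 m and z of fresh0 in the frame of slot1 below 0.005 m) or (horizontal distance between fresh0 and slot2 below 0.007 m and z of fresh0 in the frame of slot2 below 0.005 m) or (horizontal distance between fresh0 and slot3 below 0.007 m and z of fresh0 in the frame of slot3 below 0.005 m)) and ((horizontal distance between fresh1 and slot0 below 0.007 m and z of fresh1 in the frame of slot0 below 0.005 m) or (horizontal distance between fresh1 and slot1 below 0.007 m and z of fresh1 in the frame of slot1 below 0.005 m) or (horizontal distance between fresh1 and slot2 below 0.007 m and z of fresh1 in the frame of slot2 below 0.005 m) or (horizontal distance between fresh1 and slot3 below 0.007 m and z of fresh1 in the frame of slot3 below 0.005 m)) and ((horizontal distance between fresh2 and slot0 below 0.007 m and z of fresh2 in the frame of slot0 below 0.005 m) or (horizontal distance between fresh2 and slot1 below 0.007 m and z of fresh2 in the frame of slot1 below 0.005 m) or (horizontal distance between fresh2 and slot2 below 0.007 m and z of fresh2 in the frame of slot2 below 0.005 m) or (horizontal distance between fresh2 and slot3 below 0.007 m and z of fresh2 in the frame of slot3 below 0.005 m)) and ((horizontal distance between fresh3 and slot0 below 0.007 m and z of fresh3 in the frame of slot0 below 0.005 m) or (horizontal distance between fresh3 and slot1 below 0.007 m and z of fresh3 in the frame of slot1 below 0.005 m) or (horizontal distance between fresh3 and slot2 below 0.007 m and z of fresh3 in the frame of slot2 below 0.005 m) or (horizontal distance between fresh3 and slot3 below 0.007 m and z of fresh3 in the frame of slot3 below 0.005 m)) and value of joint gate below 0.005 m); the robot touches nothing.
It fails at once if the yo-yo is shifted by more than 20 mm (distance of yoyo from where it was at the start of the episode above 0.02 m).
It fails at once if the axle is shifted by more than 20 mm (distance of axle from where it was at the start of the episode above 0.02 m).
It fails at once if the tool handle is shifted by more than 20 mm (distance of handle from where it was at the start of the episode above 0.02 m).
Of worn0, worn1, worn2, worn3 only 2 to 3 are there at a start; the rules pass over those that are not, and their reading is None.
Of fresh0, fresh1, fresh2, fresh3 only 2 to 4 are there at a start; the rules pass over those that are not, and their reading is None.
At some moment in a run one of fresh0, fresh1, fresh2, fresh3 may be knocked a few centimetres aside while the robot is not near it.
It also fails if it takes over 210 s, if anything falls off the work surface, if the arm or the gripper's body presses on something with over 40 N, if the wrist force passes 120 N, or if a joint passes its speed limit or range.

## Working session

There is one attempt and no reset: what is moved stays moved. The work goes in short steps, Python scripts to look and compute and a tool call to move; the robot and the scene stay as the last step left them, time stands still between calls to the robot, and variables do not carry over. Pictures are saved under pics/ and viewed, about 12 in all and at most 16, crops included, and the job is handed in when it is done.

Besides the shell and the picture viewer there is one more tool, called after "Call:" as a command line: name --pt "numbers of a row" for each row, then --argument value for the rest. jog_arm: Moves the arm, as the interface text tells. Its arguments: {"type":"object","properties":{"increments":{"type":"array","items":{"type":"array","items":{"type":"number"}}},"squeeze":{"type":"number"}},"required":["increments"]}

```bash
ls; mkdir -p pics; cat > h.py <<'E'
import numpy as np, cv2
from workcell import manip, read_camera
from scipy.spatial.transform import Rotation as R
def snap(n,f=None):
    s=manip.observe(); c=read_camera(n)
    if f: cv2.imwrite('pics/'+f,c['pixels'][:,:,::-1])
    if n=='wrist':
        T=np.eye(4);T[:3,:3]=R.from_euler('xyz',s['eef_rot'],degrees=True).as_matrix();T[:3,3]=s['ee_pos']
        M=np.linalg.inv(T@np.array(c['mount'])); c['rvec']=cv2.Rodrigues(M[:3,:3])[0]; c['tvec']=M[:3,3]
    return c
def proj(c,P):
    return cv2.projectPoints(np.array(P,float).reshape(-1,1,3),np.array(c['rvec'],float),np.array(c['tvec'],float),np.array(c['intrinsics']),np.array(c['dist_coeffs']))[0][:,0]
def ray(c,uv,z):
    n=cv2.undistortPoints(np.array(uv,float).reshape(-1,1,2),np.array(c['intrinsics']),np.array(c['dist_coeffs']))[:,0]
    Rm=cv2.Rodrigues(np.array(c['rvec'],float))[0]; o=-Rm.T@np.array(c['tvec'],float).ravel()
    d=np.c_[n,np.ones(len(n))]@Rm
    return o+d*((z-o[2])/d[:,2])[:,None]
E
python3 - <<'E'
from h import *
print(manip.observe())
import pickle
t=snap('top','top0.png');pickle.dump(t,open('top0.pkl','wb'))
s=snap('scene','scene0.png');pickle.dump(s,open('scene0.pkl','wb'))
w=snap('wrist','w0.png')
for c in(t,s,w):
    Rm=cv2.Rodrigues(np.array(c['rvec'],float))[0];print(-Rm.T@np.array(c['tvec']).ravel(), Rm[2],c['intrinsics'][0])
print(w['mount'])
E
```

```text
pics
{'time': 0.0, 'joints': array([ 5.50165352e+01,  1.48572309e+01,  8.80106864e+01,  1.33439072e-03,
        7.72345695e+01, -1.16220430e+01]), 'qd': array([ 0.01119829, -0.02133218, -0.06352455,  0.0651206 , -0.0545542 ,
        0.0136493 ]), 'tau': array([ 8.81013657e-04, -4.46025181e+01, -2.90577042e+01, -1.69385862e-04,
        1.16831166e-02, -1.16120285e-05]), 'ee_pos': array([0.21778714, 0.50449068, 0.23849647]), 'eef_rot': array([-1.79899876e+02, -2.19206752e-02,  1.56638263e+02]), 'force': array([ 0.43367711,  0.19849999, -0.69609681]), 'torque': array([-0.01257845, -0.02142782,  0.05068357]), 'gripper_width': 0.08540266777786071}
[0.5373602  0.02258486 1.13253538] [ 0.0584915  -0.0200933  -0.99808567] [422.04712703   0.         260.29039737]
[1.33879682 0.10928615 0.76593998] [-0.73366308 -0.09047497 -0.67346327] [403.80876638   0.         257.70311137]
[0.14894886 0.53352064 0.37244887] [ 0.26274092 -0.11550906 -0.95792738] [329.84337104   0.         252.99936098]
[[-6.75316834e-04 -9.57815080e-01 -2.87384440e-01  7.47769280e-02]
 [ 9.99999770e-01 -6.30843126e-04 -2.47353754e-04 -9.15263615e-04]
 [ 5.56246570e-05 -2.87384541e-01  9.57815286e-01 -1.33881767e-01]
 [ 0.00000000e+00  0.00000000e+00  0.00000000e+00  1.00000000e+00]]
```

View pics/top0.png

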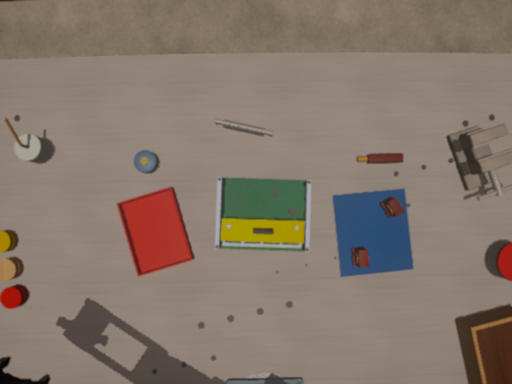

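View pics/scene0.png

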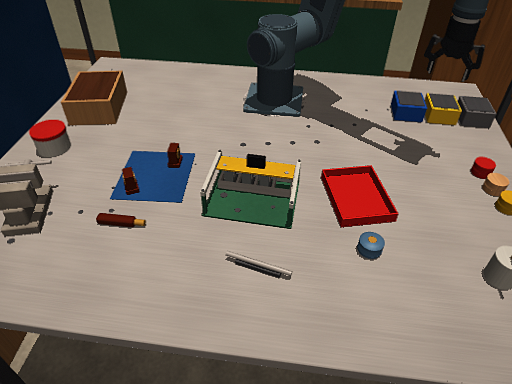

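Two fresh blocks stand on the mat (top view, about (392,207) and (361,257)). The tray is on the left at (155,231) and the rack is at about (264,215) with the gate nearly shut. I'll segment by colour next.

```bash
python3 - <<'E'
from h import *
import pickle
t=pickle.load(open('top0.pkl','rb'));im=t['pixels'];hsv=cv2.cvtColor(im,cv2.COLOR_RGB2HSV)
def rect(m,z,name,roi):
    k=np.zeros(m.shape,np.uint8);x0,y0,x1,y1=roi;k[y0:y1,x0:x1]=m[y0:y1,x0:x1].astype(np.uint8)
    ys,xs=np.nonzero(k);w=ray(t,np.c_[xs,ys],z)[:,:2].astype(np.float32)
    (c,s,a)=cv2.minAreaRect(w);print(name,len(xs),np.round(c,4),np.round(s,4),round(a,1))
    return w
H,S,V=[hsv[...,i].astype(int) for i in range(3)]
rect((H>22)&(H<35)&(S>150)&(V>100),.078,'gate',(210,200,320,255))
rect((H>40)&(H<90)&(S>80),.005,'base',(205,165,325,260))
rect((S<40)&(V>150)&False|((S<45)&(V>185)),.082,'rails',(213,172,313,256))
rect(((H<8)|(H>172))&(S>150)&(V>60),.03,'tray',(105,175,205,285))
rect((H>95)&(H<125)&(S>150),.001,'mat',(320,180,425,285))
for n,roi in(('fA',(378,193,408,222)),('fB',(348,243,375,270))):
    rect(((H<15)|(H>165))&(S>60)&(V>20),.05,n,roi)
big=np.hstack([cv2.resize(im[170:260,205:320],None,fx=4,fy=4,interpolation=2),cv2.resize(im[185:275,340:420],None,fx=4,fy=4,interpolation=2)])
cv2.imwrite('pics/crop.png',big[:,:,::-1]);print(big.shape)
E
```

```text
gate 1764 [ 0.4966 -0.0019] [0.2076 0.0576] 87.2
base 2802 [ 0.5773 -0.0109] [0.213 0.103] 87.2Traceback (most recent call last):
  File "<stdin>", line 12, in <module>
  File "<stdin>", line 6, in rect
  File "h.py", line 14, in ray
    n=cv2.undistortPoints(np.array(uv,float).reshape(-1,1,2),np.array(c['intrinsics']),np.array(c['dist_coeffs']))[:,0]
      ~~~~~~~~~~~~~~~~~~~^^^^^^^^^^^^^^^^^^^^^^^^^^^^^^^^^^^^^^^^^^^^^^^^^^^^^^^^^^^^^^^^^^^^^^^^^^^^^^^^^^^^^^^^^
cv2.error: OpenCV(4.12.0) /io/opencv/modules/calib3d/src/undistort.dispatch.cpp:347: error: (-215:Assertion failed) CV_IS_MAT(_src) && CV_IS_MAT(_dst) && (_src->rows == 1 || _src->cols == 1) && (_dst->rows == 1 || _dst->cols == 1) && _src->cols + _src->rows - 1 == _dst->rows + _dst->cols - 1 && (CV_MAT_TYPE(_src->type) == CV_32FC2 || CV_MAT_TYPE(_src->type) == CV_64FC2) && (CV_MAT_TYPE(_dst->type) == CV_32FC2 || CV_MAT_TYPE(_dst->type) == CV_64FC2) in function 'cvUndistortPointsInternal'
```

```bash
python3 - <<'E'
from h import *
import pickle
t=pickle.load(open('top0.pkl','rb'));im=t['pixels'];hsv=cv2.cvtColor(im,cv2.COLOR_RGB2HSV)
def rect(m,z,name,roi):
    k=np.zeros(m.shape,np.uint8);x0,y0,x1,y1=roi;k[y0:y1,x0:x1]=m[y0:y1,x0:x1].astype(np.uint8)
    ys,xs=np.nonzero(k);
    if len(xs)<9: return print(name,'none')
    w=ray(t,np.c_[xs,ys],z)[:,:2].astype(np.float32)
    (c,s,a)=cv2.minAreaRect(w);print(name,len(xs),np.round(c,4),np.round(s,4),round(a,1))
H,S,V=[hsv[...,i].astype(int) for i in range(3)]
rect((S<35)&(V>155),.082,'rails',(213,172,313,256))
rect(((H<8)|(H>172))&(S>150)&(V>60),.03,'tray',(105,175,205,285))
rect((H>95)&(H<125)&(S>150),.001,'mat',(320,180,425,285))
for n,roi in(('fA',(378,193,408,222)),('fB',(348,243,375,270))):
    rect(((H<15)|(H>165))&(S>60)&(V>20),.05,n,roi)
for n,uv in(('yoyo',(145,161)),('axle',(244,127)),('handle',(380,158))): print(n,ray(t,[uv],.02).round(3))
big=np.hstack([cv2.resize(im[170:260,205:320],None,fx=4,fy=4,interpolation=2),cv2.resize(im[185:275,340:420],None,fx=4,fy=4,interpolation=2)])
a=np.deg2rad(-2.8)
for org in [(.484,-.001)]:
  P=[[org[0]+np.cos(a)*x-np.sin(a)*y,org[1]+np.sin(a)*x+np.cos(a)*y,z] for x,y,z in [(-45,-118,5),(-45,118,5),(145,118,5),(145,-118,5),(145,112,82),(145,-112,82)] for x,y,z in[(x/1e3,y/1e3,z/1e3)]]
  for u,v in proj(t,P): cv2.drawMarker(big,(int((u-205+.5)*4),int((v-170+.5)*4)),(255,0,255),0,8)
cv2.imwrite('pics/crop.png',big[:,:,::-1]);print(big.shape)
E
```

```text
rails 651 [ 0.5369 -0.0037] [0.2351 0.1576] 87.1
tray 4340 [0.4984 0.2776] [0.1966 0.1508] 16.0
mat 1692 [ 0.4778 -0.3133] [0.1543 0.1469] 59.4
fA 271 [ 0.5488 -0.3398] [0.0502 0.0445] 28.9
fB 271 [ 0.4216 -0.2523] [0.0417 0.0461] 88.4
yoyo [[0.683 0.305 0.02 ]]
axle [[0.769 0.04  0.02 ]]
handle [[ 0.681 -0.323  0.02 ]]
(360, 780, 3)
```

View pics/crop.png

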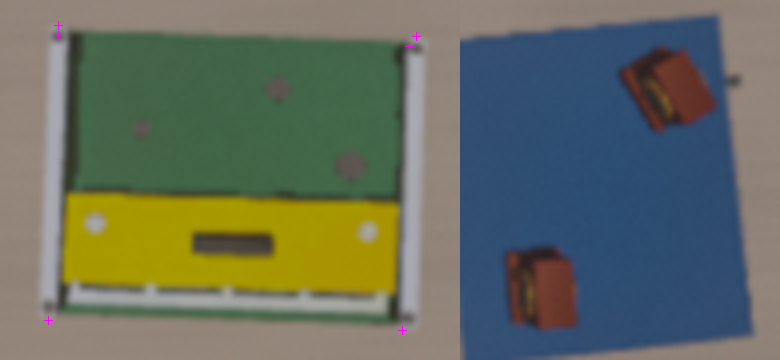

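Rack frame: origin ≈ (0.484, −0.0012), yaw −2.85°, with the gate about 12 mm ajar. The pictures show two fresh blocks. I'll go to the gate handle.

Call:
jog_arm --pt "0 11.15 -20.25 -2 0 0 -69.5" --pt "0 11.15 -20.25 -2 0 0 -69.5" --pt "0 11.15 -20.25 -2 0 0 -69.5" --pt "0 11.15 -20.25 -2 0 0 -69.5" --pt "0 11.15 -20.25 -2 0 0 -69.5" --pt "0 11.15 -20.25 -2 0 0 -69.5" --pt "0 11.15 -20.25 -2 0 0 -69.5" --pt "0 11.15 -20.25 -2 0 0 -69.5" --pt "0 11.15 -20.25 -2 0 0 -69.5" --pt "0 11.15 -20.25 -2 0 0 -69.5" --pt "0 11.15 -20.25 -2 0 0 -69.5" --pt "0 11.15 -20.25 -2 0 0 -69.5" --squeeze 40

```text
time: 1.35
ee_pos: [0.4978, -0.005, 0.1882]
eef_rot: [-179.9, 0.0, 87.0]
force: [0.4, -0.0, 0.4]
gripper_width: 0.0854
```

Call:
jog_arm --pt "0 0 0.1 -2 0 0 0" --pt "0 0 0.1 -3.75 0 0 0" --pt "0 0 0.1 -3.75 0 0 0" --pt "255 0 0.1 -3.75 0 0 0" --pt "255 0 0.1 -3.75 0 0 0" --pt "255 0 0.1 -3.75 0 0 0" --pt "255 0 0.1 -3.75 0 0 0" --pt "255 0 0.1 -3.75 0 0 0" --pt "255 0 0.1 -3.75 0 0 0" --pt "255 0 0.1 -3.75 0 0 0" --pt "255 0 0.1 -3.75 0 0 0" --pt "255 0 0.1 -3.75 0 0 0"

```text
time: 2.55
ee_pos: [0.4984, -0.0025, 0.0957]
eef_rot: [180.0, 0.0, 87.0]
force: [-1.5, 0.7, 7.3]
gripper_width: 0.0113
```

Call:
jog_arm --pt "255 0.4 -0.02 0.05 0 0 0" --pt "255 0.8 -0.04 0.05 0 0 0" --pt "255 1.2 -0.06 0.05 0 0 0" --pt "255 1.6 -0.08 0.05 0 0 0" --pt "255 2.0 -0.1 0.05 0 0 0" --pt "255 2.4 -0.12 0.05 0 0 0" --pt "255 2.8 -0.14 0.05 0 0 0" --pt "255 3.1 -0.155 0.05 0 0 0" --pt "255 3.3 -0.165 0.05 0 0 0" --pt "255 3.4 -0.17 0.05 0 0 0" --pt "255 3.44 -0.17 0.05 0 0 0" --pt "255 3.44 -0.17 0.05 0 0 0"

```text
time: 3.75
ee_pos: [0.5837, -0.0068, 0.0959]
eef_rot: [-179.9, 0.0, 87.0]
force: [-0.1, -4.1, -27.4]
gripper_width: 0.011
```

Call:
jog_arm --pt "0 0 0 0 0 0 0" --pt "0 0 0 0 0 0 0" --pt "0 0 0 0 0 0 0" --pt "0 0 0 0 0 0 0" --pt "0 0 0 2 0 0 0" --pt "0 0 0 4 0 0 0" --pt "0 -4 0 5 0 0 0" --pt "0 -4 0 5 0 0 0" --pt "0 -4 0 5 0 0 0" --pt "0 -4 0 5 0 0 0"

```text
time: 4.75
ee_pos: [0.4837, -0.0067, 0.2227]
eef_rot: [179.8, 0.1, 87.0]
force: [1.1, -1.4, -0.3]
gripper_width: 0.0854
```

```bash
python3 - <<'E'
from h import *
import pickle
w=snap('wrist','w1.png');pickle.dump(w,open('w1.pkl','wb'));t=snap('top','t1.png')
hsv=cv2.cvtColor(t['pixels'],cv2.COLOR_RGB2HSV);m=cv2.inRange(hsv,(22,150,100),(35,255,255));m[:165]=0;m[260:]=0;m[:,:210]=0;m[:,320:]=0
ys,xs=np.nonzero(m);print(cv2.minAreaRect(ray(t,np.c_[xs,ys],.078)[:,:2].astype(np.float32)),manip.observe()['ee_pos'])
# overlay model slots on wrist
im=w['pixels'].copy();a=np.deg2rad(-2.85);Rz=np.array([[np.cos(a),-np.sin(a)],[np.sin(a),np.cos(a)]])
for k in range(4):
    q=[]
    for sx,sy in((-1,-1),(1,-1),(1,1),(-1,1)):
        p=np.array([.484,-.0012])+Rz@np.array([sx*.027,(-.075+.05*k)+sy*.0215]);q.append([*p,.028])
    cv2.polylines(im,[np.int32(proj(w,q))],True,(255,0,255),1)
cv2.imwrite('pics/w1o.png',im[:,:,::-1])
E
```

```text
((0.5832328200340271, -0.006270468235015869), (0.20775921642780304, 0.056533850729465485), 87.04500579833984) [ 0.48493541 -0.00691631  0.22158429]
```

View pics/w1o.png

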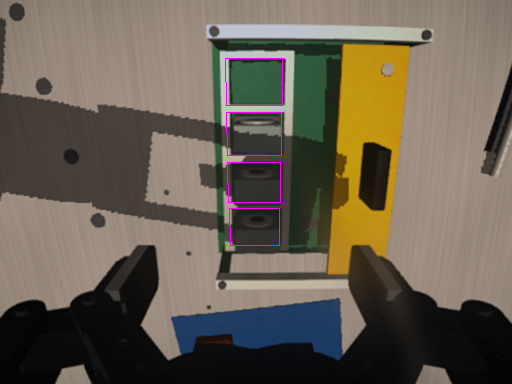

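Slots 0, 1 and 2 hold worn blocks and slot 3 (top of the image) is empty. The magenta slot model matches to about 1 mm. The gate measures 99 mm open. I'll grasp worn2.

Call:
jog_arm --pt "0 0 1.23 -1 0 0 0" --pt "0 0 1.23 -3 0 0 0" --pt "0 0 1.23 -5 0 0 0" --pt "0 0 1.23 -6.5 0 0 0" --pt "0 0 1.23 -7.1 0 0 0" --pt "0 0 1.23 -7.1 0 0 0" --pt "255 0 1.23 -7.1 0 0 0" --pt "255 0 1.23 -7.1 0 0 0" --pt "255 0 1.23 -7.1 0 0 0" --pt "255 0 1.23 -7.1 0 0 0" --pt "255 0 1.23 -7.1 0 0 0" --pt "255 0 1.23 -7.1 0 0 0"

```text
time: 6.05
ee_pos: [0.4866, 0.0235, 0.0456]
eef_rot: [179.7, 0.1, 87.0]
force: [1.1, 0.6, 6.1]
gripper_width: 0.0437
```

Call:
jog_arm --pt "255 0 0 1 0 0 0" --pt "255 0 0 2.5 0 0 0" --pt "255 0 0 4 0 0 0" --pt "255 0 1.5 4 0 0 0" --pt "255 0 3.5 4 0 0 0" --pt "255 0.1 5.5 4 0 0 0" --pt "255 0.1 7.5 4 0 0 0" --pt "255 0.1 9.5 4 0 0 0" --pt "255 0.1 11 4 0 0 0" --pt "255 0.1 11.5 4 0 0 0" --pt "255 0.1 11.5 4 0 0 0" --pt "255 0.1 11.5 4 0 0 0"

```text
time: 7.25
ee_pos: [0.4886, 0.3101, 0.1452]
eef_rot: [179.7, 0.2, 87.0]
force: [-0.4, 0.4, -1.9]
gripper_width: 0.0432
```

Call:
jog_arm --pt "255 0 0 -2 0 0 0" --pt "255 0 0 -3.5 0 0 0" --pt "255 0 0 -3.9 0 0 0" --pt "255 0 0 -3.93 0 0 0" --pt "0 0 0 -3.93 0 0 0" --pt "0 0 0 -3.93 0 0 0" --pt "0 0 0 -3.93 0 0 0" --pt "0 0 0 -3.93 0 0 0" --pt "0 0 0 -2 0 0 0" --pt "0 0 0 0 0 0 0" --pt "0 0 -2 0 0 0 0" --pt "0 0 -4 0 0 0 0"

```text
time: 8.45
ee_pos: [0.4899, 0.2105, 0.1477]
eef_rot: [179.4, 0.1, 87.3]
force: [1.0, -1.4, 0.0]
gripper_width: 0.0854
```

Call:
jog_arm --pt "0 -0.28 -2 0 0 0 0" --pt "0 -0.28 -4 0 0 0 0" --pt "0 -0.28 -6 0 0 0 0" --pt "0 -0.28 -8 0 0 0 0" --pt "0 -0.28 -9.47 0 0 0 0" --pt "0 -0.28 -9.47 0 0 0 0" --pt "0 -0.28 -9.47 0 0 0 0"

```text
time: 9.15
ee_pos: [0.4828, -0.0269, 0.1478]
eef_rot: [179.4, 0.1, 87.1]
force: [-0.7, -0.4, 0.2]
gripper_width: 0.0852
```

Call:
jog_arm --pt "0 0 0 -2 0 0.6 0" --pt "0 0 0 -3.6 0 0.6 0" --pt "0 0 0 -4.1 0 0.6 0" --pt "0 0 0 -4.1 0 0.6 0" --pt "255 0 0 -4.1 0 0.6 0" --pt "255 0 0 -4.1 0 0.6 0" --pt "255 0 0 -4.1 0 0.6 0" --pt "255 0 0 -4.1 0 0.6 0" --pt "255 0 0 -4.1 0 0.6 0" --pt "255 0 0 -2.5 0 0.6 0" --pt "255 0 0 -1 0 0.6 0" --pt "255 0 0 0 0 0.6 0"

```text
time: 10.35
ee_pos: [0.4835, -0.0272, 0.1505]
eef_rot: [179.9, 0.1, 87.1]
force: [0.4, 0.6, -2.1]
gripper_width: 0.0431
```

Call:
jog_arm --pt "255 0 1.5 0 0 0 0" --pt "255 -0.2 3.5 0 0 0 0" --pt "255 -0.5 5.5 0 0 0 0" --pt "255 -0.94 7.5 0 0 0 0" --pt "255 -0.94 9.3 0 0 0 0" --pt "255 -0.94 10.3 0 0 0 0" --pt "255 -0.94 10.3 0 0 0 0" --pt "255 -0.94 10.3 -2 0 0 0" --pt "255 -0.94 10.3 -3.6 0 0 0" --pt "255 -0.94 10.3 -4.1 0 0 0" --pt "255 -0.94 10.3 -4.15 0 0 0" --pt "255 -0.94 10.3 -4.15 0 0 0"

```text
time: 11.55
ee_pos: [0.4603, 0.2297, 0.0472]
eef_rot: [179.9, 0.1, 87.1]
force: [-0.4, -0.6, -2.1]
gripper_width: 0.0432
```

Call:
jog_arm --pt "0 0 0 0 0 0 0" --pt "0 0 0 0 0 0 0" --pt "0 0 0 0 0 0 0" --pt "0 0 0 0 0 0 0" --pt "0 0 0 2 0 0 0" --pt "0 0 0 4 0 0 0" --pt "0 0.4 -2 4 0 0 0" --pt "0 0.8 -4 4 0 0 0" --pt "0 0.8 -6 4 0 0 0" --pt "0 0.8 -8 4 0 0 0" --pt "0 0.8 -10 4 0 0 0" --pt "0 0.8 -12 4 0 0 0"

```text
time: 12.75
ee_pos: [0.48, -0.0702, 0.1475]
eef_rot: [179.8, 0.1, 87.1]
force: [0.3, -0.9, 0.6]
gripper_width: 0.0854
```

Call:
jog_arm --pt "0 0 -0.23 -1 0 0 0" --pt "0 0 -0.23 -2.5 0 0 0" --pt "0 0 -0.23 -3.8 0 0 0" --pt "0 0 -0.23 -4.1 0 0 0" --pt "0 0 -0.23 -4.1 0 0 0" --pt "255 0 -0.23 -4.1 0 0 0" --pt "255 0 -0.23 -4.1 0 0 0" --pt "255 0 -0.23 -4.1 0 0 0" --pt "255 0 -0.23 -4.1 0 0 0" --pt "255 0 -0.23 -4.1 0 0 0" --pt "255 0 -0.23 -2 0 0 0" --pt "255 0 -0.23 0 0 0 0"

```text
time: 13.95
ee_pos: [0.4791, -0.0755, 0.1454]
eef_rot: [-180.0, 0.1, 87.1]
force: [1.2, 0.0, -1.8]
gripper_width: 0.0431
```

Call:
jog_arm --pt "255 0 1.5 0.3 0 0 0" --pt "255 0 3.5 0.3 0 0 0" --pt "255 0 5.5 0.3 0 0 0" --pt "255 0 7.5 0.3 0 0 0" --pt "255 0.8 9.3 0.3 0 0 0" --pt "255 2 11 0.3 0 0 0" --pt "255 3.08 12.5 0.3 0 0 0" --pt "255 3.08 13.34 0.3 0 0 0" --pt "255 3.08 13.34 0 0 0 0" --pt "255 3.08 13.34 -2 0 0 0" --pt "255 3.08 13.34 -3.5 0 0 0" --pt "255 3.08 13.34 -3.93 0 0 0"

```text
time: 15.15
ee_pos: [0.5533, 0.2565, 0.0469]
eef_rot: [-179.7, 0.2, 87.1]
force: [-24.5, -7.8, 70.8]
gripper_width: 0.0434
```

Call:
jog_arm --pt "255 0 0 -0.06 0 0 0" --pt "0 0 0 -0.06 0 0 0" --pt "0 0 0 -0.06 0 0 0" --pt "0 0 0 -0.06 0 0 0" --pt "0 0 0 0 0 0 0" --pt "0 0 0 2 0 0 0" --pt "0 0 0 4 0 0 0" --pt "0 -2 -1 4 0 0 0" --pt "0 -4 -2 5 0 0 0" --pt "0 -4 -3 6 0 0 0" --pt "0 -4 -5 6 0 0 0" --pt "0 -4 -7 6 0 0 0"

```text
time: 16.35
ee_pos: [0.4532, 0.0806, 0.1985]
eef_rot: [-179.9, 0.2, 87.2]
force: [0.7, -0.3, 0.1]
gripper_width: 0.0852
```

```bash
python3 - <<'E'
from h import *
t=snap('top');im=t['pixels']
big=cv2.resize(im[165:290,105:415],None,fx=2.58,fy=2.58,interpolation=2)
cv2.imwrite('pics/t2.png',big[:,:,::-1])
E
```

```text
(no output)
```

View pics/t2.png

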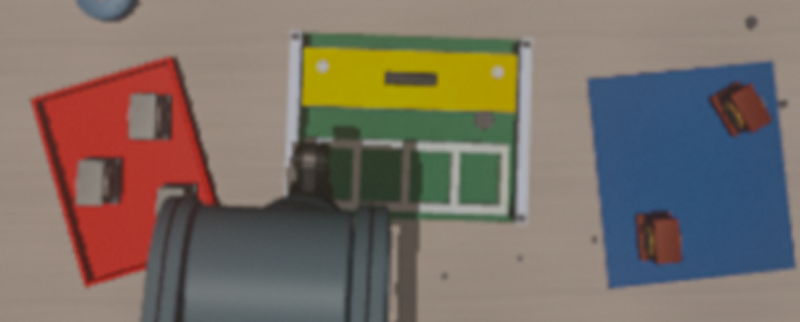

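The top view shows three worn blocks standing inside the tray, two fresh blocks still on the mat, and the gate open. Next I'll move over the mat for a wrist look.

Call:
jog_arm --pt "0 0.5 -2 1 0 0 0" --pt "0 0.5 -4 2 0 0 0" --pt "0 0.5 -6 2 0 0 0" --pt "0 0.5 -8 2 0 0 0" --pt "0 0.5 -10 2 0 0 0" --pt "0 0.5 -12 2 0 0 0" --pt "0 0.5 -14 2 0 0 0" --pt "0 0.5 -14 2 0 0 0" --pt "0 0.5 -14 2 0 0 0" --pt "0 0.5 -14 2 0 0 0"

```text
time: 17.4
ee_pos: [0.4658, -0.2762, 0.2474]
eef_rot: [-179.7, 0.5, 86.9]
force: [0.8, -0.0, -0.1]
gripper_width: 0.0856
```

```bash
python3 - <<'E'
from h import *
import pickle
w=snap('wrist','w3.png');pickle.dump(w,open('w3.pkl','wb'))
cv2.imwrite('pics/w3b.png',cv2.resize(w['pixels'],None,fx=1.55,fy=1.55,interpolation=2)[:,:,::-1])
print(manip.observe()['ee_pos'])
E
```

```text
[ 0.46595179 -0.27555524  0.24763758]
```

View pics/w3b.png

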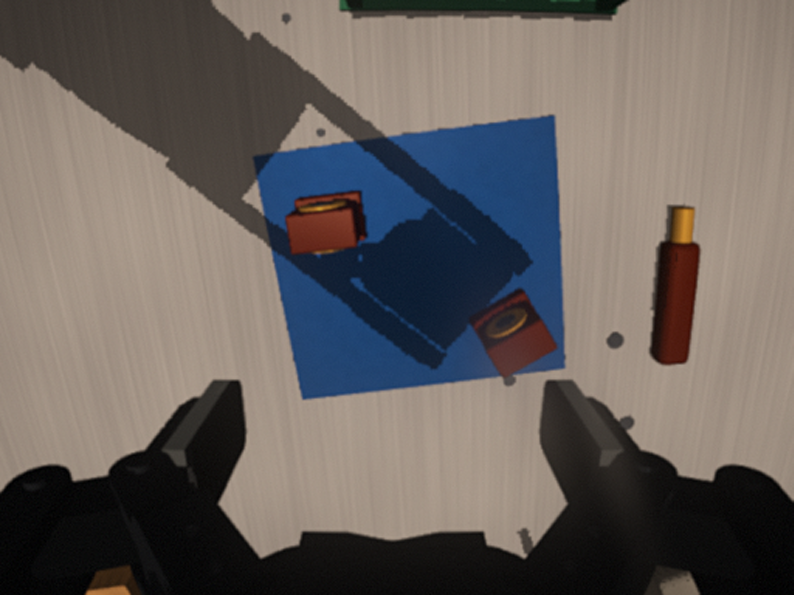

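```bash
python3 - <<'E'
from h import *
import pickle
w=pickle.load(open('w3.pkl','rb'));t=pickle.load(open('top0.pkl','rb'))
big=cv2.resize(w['pixels'],None,fx=3,fy=3,interpolation=2)
for n,q in(('B',[(288,216),(354,208),(357,248),(290,254)]),('A',[(484,348),(536,318),(556,346),(507,377)])):
    p=ray(w,np.array(q)/1.55-.3,.061)[:,:2];c=p.mean(0);d=(p[1]-p[0]+p[2]-p[3])/2;e=(p[2]-p[1]+p[3]-p[0])/2
    a=np.arctan2(d[1],d[0]);e2=np.arctan2(-e[0],e[1])
    print(n,c.round(4),'len',np.linalg.norm(d),np.linalg.norm(e),'yaw',np.degrees(a),np.degrees(e2)+180)
    Rz=np.array([[np.cos(a),-np.sin(a)],[np.sin(a),np.cos(a)]])
    for hx,hy,z in((.022,.013,.061),(.024,.018,.001),(.024,.018,.015)):
        P=[[*(c+Rz@np.array([sx*hx,sy*hy])),z] for sx,sy in((-1,-1),(1,-1),(1,1),(-1,1))]
        cv2.polylines(big,[np.int32((proj(w,P)+.5)*3)],True,(0,255,255),1)
cv2.imwrite('pics/w3o.png',big[340:740,520:1100,::-1])
E
```

```text
B [ 0.4193 -0.2577] len 0.042698388037577965 0.025000776205779323 yaw 2.7613860757461777 358.340372021733
A [ 0.5466 -0.344 ] len 0.039833726130273 0.0267263908082304 yaw 31.108841477502192 34.79162593956926
```

View pics/w3o.png

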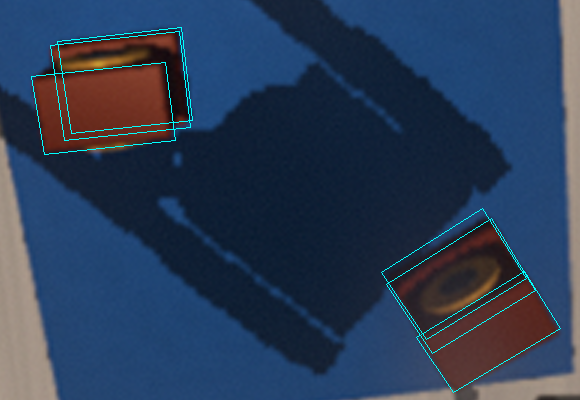

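Call:
jog_arm --pt "0 -1.87 0.72 -1 0.4 -0.3 5" --pt "0 -1.87 0.72 -2 0.4 -0.3 5" --pt "0 -1.87 0.72 -4 0.4 -0.3 5" --pt "0 -1.87 0.72 -6 0.4 -0.3 5" --pt "0 -1.87 0.72 -7.7 0.4 -0.3 5" --pt "0 -1.87 0.72 -8.22 0.4 -0.3 5" --pt "0 -1.87 0.72 -8.22 0.4 -0.3 5" --pt "255 -1.87 0.72 -8.22 0.4 -0.3 5" --pt "255 -1.87 0.72 -8.22 0.4 -0.3 5" --pt "255 -1.87 0.72 -8.22 0.4 -0.3 5" --pt "255 -1.87 0.72 -8.22 0.4 -0.3 5" --pt "255 -1.87 0.72 -8.22 0.4 -0.3 5"

```text
time: 18.65
ee_pos: [0.4203, -0.2581, 0.0439]
eef_rot: [179.8, 0.2, 92.0]
force: [0.4, 1.8, 6.4]
gripper_width: 0.043
```

Call:
jog_arm --pt "255 0 0 1 0 0 0" --pt "255 0 0 2.5 0 0 0" --pt "255 0.5 0.5 4 0 0 -2" --pt "255 1.2 2 4 0 0 -4.85" --pt "255 2 4 4 0 0 -4.85" --pt "255 2.4 6 4 0 0 -4.85" --pt "255 2.4 7.28 4 0 0 -4.85" --pt "255 2.4 7.28 4 0 0 -4.85" --pt "255 2.4 7.28 4 0 0 -4.85" --pt "255 2.4 7.28 4 0 0 -4.85"

```text
time: 19.65
ee_pos: [0.4805, -0.077, 0.1443]
eef_rot: [179.7, 0.2, 87.1]
force: [-1.0, -0.7, -1.3]
gripper_width: 0.0434
```

```bash
python3 - <<'E'
from h import *
w=snap('wrist');s=manip.observe();print(s['ee_pos'],s['eef_rot'])
big=cv2.resize(w['pixels'],None,fx=1.55,fy=1.55,interpolation=2)
T=R.from_euler('xyz',s['eef_rot'],degrees=True).as_matrix()
# nominal block in tool frame: base at tool z .043-... jaw axis=tool y=block x; block y=tool x
for hx,hy,z in((.022,.013,-.0175),(.024,.018,.0425-.014),(.024,.018,.0425)):
    P=[s['ee_pos']+T@np.array([sy*hy,sx*hx,z]) for sx,sy in((-1,-1),(1,-1),(1,1),(-1,1))]
    cv2.polylines(big,[np.int32((proj(w,P)+.5)*1.55)],True,(0,255,255),1)
a=np.deg2rad(-2.85);Rz=np.array([[np.cos(a),-np.sin(a)],[np.sin(a),np.cos(a)]])
for k in range(4):
    q=[[*(np.array([.484,-.0012])+Rz@np.array([sx*.027,(-.075+.05*k)+sy*.0215])),.028] for sx,sy in((-1,-1),(1,-1),(1,1),(-1,1))]
    cv2.polylines(big,[np.int32((proj(w,q)+.5)*1.55)],True,(255,0,255),1)
cv2.imwrite('pics/w4.png',big[:,:,::-1])
E
```

```text
[ 0.4804367  -0.07731881  0.14422013] [179.75952606   0.21876392  87.04646078]
```

View pics/w4.png

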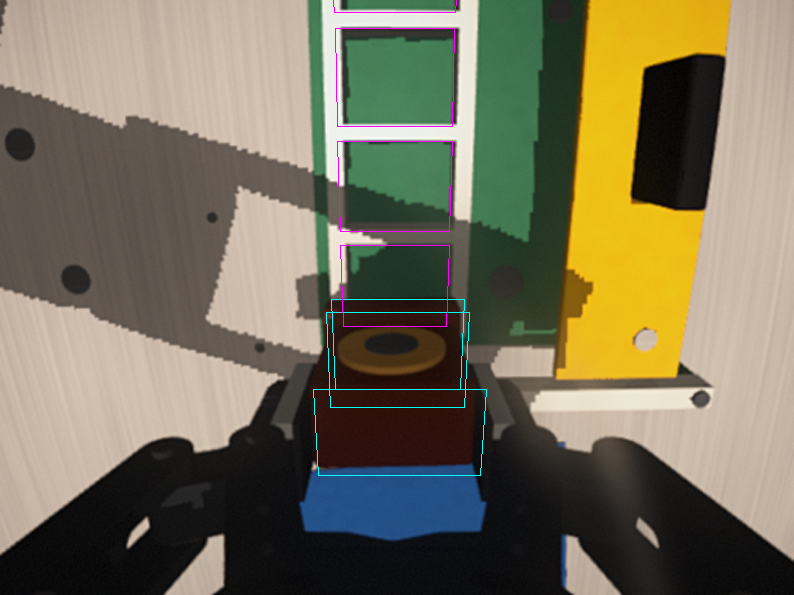

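Call:
jog_arm --pt "255 0.04 0.03 -1 0.2 0.25 0" --pt "255 0.04 0.03 -2 0.2 0.25 0" --pt "255 0.04 0.03 -2.5 0.2 0.25 0" --pt "255 0.04 0.03 -2.8 0.2 0.25 0" --pt "255 0.04 0.03 -3.0 0.2 0.25 0" --pt "255 0.04 0.03 -3.15 0.2 0.25 0" --pt "255 0.04 0.03 -3.25 0.2 0.25 0"

```text
time: 20.4
ee_pos: [0.4821, -0.0773, 0.0632]
eef_rot: [179.9, 0.1, 87.0]
force: [1.4, 0.8, -1.8]
gripper_width: 0.0433
```

Call:
jog_arm --pt "255 0 0 -0.3 0 0 0" --pt "255 0 0 -0.5 0 0 0" --pt "255 0 0 -0.62 0 0 0" --pt "255 0 0 -0.66 0 0 0"

```text
time: 20.8
ee_pos: [0.4818, -0.0772, 0.0484]
eef_rot: [180.0, 0.1, 87.0]
force: [-9.3, 3.2, 30.8]
gripper_width: 0.0431
```

Call:
jog_arm --pt "0 0 0 0 0 0 0" --pt "0 0 0 0 0 0 0" --pt "0 0 0 0 0 0 0" --pt "0 0 0 0.3 0 0 0" --pt "0 0 0 2 0 0 0" --pt "0 0 0 4 0 0 0" --pt "0 0.5 -1.5 5.5 0 0 7" --pt "0 0.8 -3.5 6 0 0 15" --pt "0 1.2 -5.5 6 0 0 23" --pt "0 2 -7.5 6 0 0 31" --pt "0 2.59 -9.5 6 0 0 35" --pt "0 2.59 -10.67 6 0 0 35"

```text
time: 22.0
ee_pos: [0.5475, -0.3465, 0.1985]
eef_rot: [179.9, 0.1, 122.1]
force: [0.4, 0.2, 0.3]
gripper_width: 0.0858
```

```bash
python3 - <<'E'
from h import *
import pickle
w=snap('wrist');s=manip.observe();print(s['ee_pos'],s['eef_rot'])
big=cv2.resize(w['pixels'],None,fx=1.5,fy=1.5,interpolation=2)
c=np.array([.5466,-.344]);a=np.deg2rad(32)
Rz=np.array([[np.cos(a),-np.sin(a)],[np.sin(a),np.cos(a)]])
for hx,hy,z in((.022,.013,.061),(.024,.018,.001),(.024,.018,.015)):
    P=[[*(c+Rz@np.array([sx*hx,sy*hy])),z] for sx,sy in((-1,-1),(1,-1),(1,1),(-1,1))]
    cv2.polylines(big,[np.int32((proj(w,P)+.5)*1.5)],True,(0,255,255),1)
t=snap('top')['pixels'];t=cv2.resize(t[165:290,205:415],None,fx=2.5,fy=2.5,interpolation=2)
out=np.zeros((576,768,3),np.uint8);out[:]=big
cv2.imwrite('pics/w5.png',out[:,:,::-1]);cv2.imwrite('pics/t5.png',t[:,:,::-1])
E
```

```text
[ 0.54679797 -0.35323327  0.19800944] [-179.93028183    0.34917767  121.83266326]
```

View pics/w5.png

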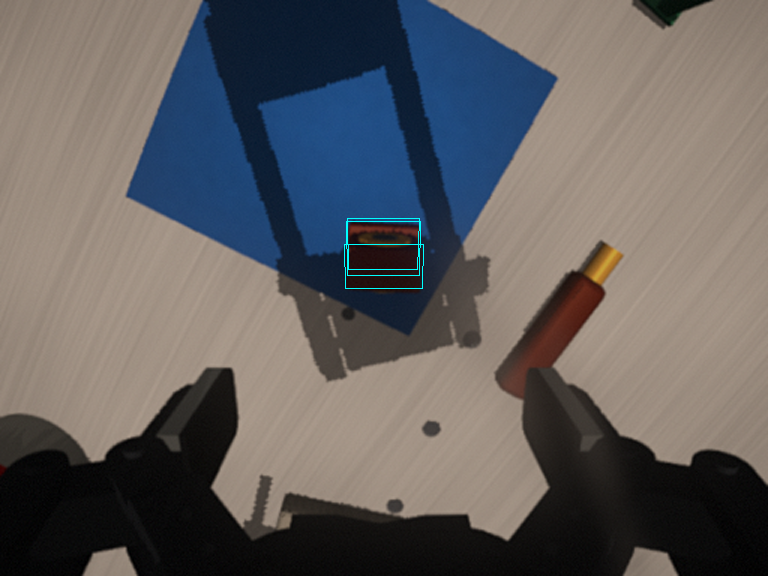

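Call:
jog_arm --pt "0 0 0.37 0 0 0 0" --pt "0 0 0.37 0 0 0 0" --pt "0 0 0.37 0 0 0 0"

```text
time: 22.4
ee_pos: [0.5463, -0.3386, 0.1981]
eef_rot: [-180.0, 0.2, 121.9]
force: [-0.7, 0.3, -0.2]
gripper_width: 0.0851
```

```bash
python3 - <<'E'
from h import *
w=snap('wrist');s=manip.observe();print(s['ee_pos'],s['eef_rot'])
big=cv2.resize(w['pixels'],None,fx=3,fy=3,interpolation=2)
c=np.array([.5466,-.344]);a=np.deg2rad(32)
Rz=np.array([[np.cos(a),-np.sin(a)],[np.sin(a),np.cos(a)]])
for hx,hy,z in((.022,.013,.061),(.024,.018,.001),(.024,.018,.015)):
    P=[[*(c+Rz@np.array([sx*hx,sy*hy])),z] for sx,sy in((-1,-1),(1,-1),(1,1),(-1,1))]
    q=proj(w,P)
    cv2.polylines(big,[np.int32((q+.5)*3)],True,(0,255,255),1)
u,v=(q.mean(0)*3).astype(int);t=snap('top')['pixels'];t=cv2.resize(t[170:260,205:320],None,fx=3.2,fy=3.2,interpolation=2)
o=big[max(v-144,0):v+144,u-200:u+200]
out=np.zeros((288,770,3),np.uint8);out[:o.shape[0],:400]=o;out[:,402:402+t.shape[1]]=t[:288,:368]
out=cv2.convertScaleAbs(out,alpha=1.5)
cv2.imwrite('pics/w6.png',out[:,:,::-1])
E
```

```text
[ 0.54643852 -0.33881566  0.19817511] [-1.79982511e+02  1.74167722e-01  1.21862854e+02]
```

View pics/w6.png

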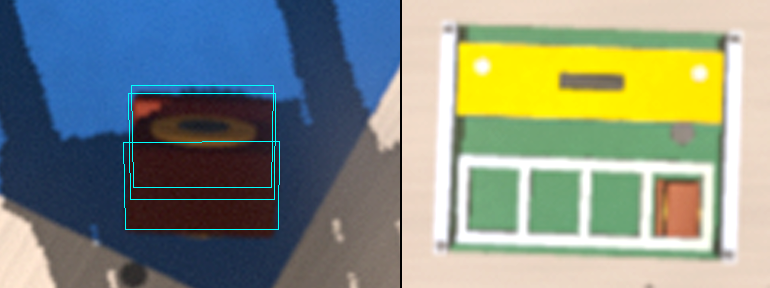

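Fresh B sits squarely in slot 0. Block A is about 2 mm off my model, so I've corrected it to (0.548, −0.346). Grasping A.

Call:
jog_arm --pt "0 0.06 -0.29 -1 0 0 0.3" --pt "0 0.06 -0.29 -2.5 0 0 0.3" --pt "0 0.06 -0.29 -4.3 0 0 0.3" --pt "0 0.06 -0.29 -5.8 0 0 0.3" --pt "0 0.06 -0.29 -6.25 0 0 0.3" --pt "0 0.06 -0.29 -6.25 0 0 0.3" --pt "255 0.06 -0.29 -6.25 0 0 0.3" --pt "255 0.06 -0.29 -6.25 0 0 0.3" --pt "255 0.06 -0.29 -6.25 0 0 0.3" --pt "255 0.06 -0.29 -6.25 0 0 0.3" --pt "255 0.06 -0.29 -6.25 0 0 0.3" --pt "255 0.06 -0.29 -6.25 0 0 0.3"

```text
time: 23.7
ee_pos: [0.5492, -0.3471, 0.0445]
eef_rot: [179.9, 0.4, 122.2]
force: [0.8, 1.0, 7.2]
gripper_width: 0.0436
```

Call:
jog_arm --pt "255 0 0 1.5 0 0 0" --pt "255 -0.2 0.3 3.2 0 0 -3" --pt "255 -1 1.5 4.4 0 0 -10" --pt "255 -1.8 3.2 4.4 0 0 -17" --pt "255 -2.53 5 4.4 0 0 -24" --pt "255 -2.53 6.9 4.4 0 0 -30" --pt "255 -2.53 8.8 4.4 0 0 -35" --pt "255 -2.53 10.7 4.4 0 0 -35" --pt "255 -2.53 12.6 4.4 0 0 -35" --pt "255 -2.53 14.2 4.4 0 0 -35" --pt "255 -2.53 14.84 4.4 0 0 -35" --pt "255 -2.53 14.84 4.4 0 0 -35"

```text
time: 24.9
ee_pos: [0.4855, 0.0263, 0.1551]
eef_rot: [179.9, 0.4, 87.4]
force: [-0.5, -0.7, -1.6]
gripper_width: 0.0436
```

Call:
jog_arm --pt "255 0 0 0 0 0 0" --pt "255 0 0 0 0 0 0"

```text
time: 25.1
ee_pos: [0.4856, 0.0255, 0.1554]
eef_rot: [179.9, 0.4, 87.3]
force: [0.0, -0.5, -2.2]
gripper_width: 0.0436
```

Call:
jog_arm --pt "255 0.02 -0.06 -1 0.4 0 -0.15" --pt "255 0.02 -0.06 -2 0.4 0 -0.15" --pt "255 0.02 -0.06 -2.8 0.4 0 -0.15" --pt "255 0.02 -0.06 -3.2 0.4 0 -0.15" --pt "255 0.02 -0.06 -3.45 0.4 0 -0.15" --pt "255 0.02 -0.06 -3.6 0.4 0 -0.15" --pt "255 0.02 -0.06 -3.7 0.4 0 -0.15"

```text
time: 25.8
ee_pos: [0.4879, 0.0231, 0.0644]
eef_rot: [179.7, 0.0, 87.1]
force: [2.9, 0.0, -2.4]
gripper_width: 0.0435
```

Call:
jog_arm --pt "255 0 0 -0.3 0 0 0" --pt "255 0 0 -0.5 0 0 0" --pt "255 0 0 -0.62 0 0 0" --pt "255 0 0 -0.66 0 0 0"

```text
time: 26.2
ee_pos: [0.4875, 0.0229, 0.0483]
eef_rot: [179.7, 0.1, 87.1]
force: [-7.1, 0.2, 20.1]
gripper_width: 0.0437
```

Call:
jog_arm --pt "0 0 0 0 0 0 0" --pt "0 0 0 0 0 0 0" --pt "0 0 0 0 0 0 0" --pt "0 0 0 0.3 0 0 0" --pt "0 0 0 2 0 0 0" --pt "0 0 0 4 0 0 0" --pt "0 -2 0 5.5 0 0 0" --pt "0 -2.5 0 6 0 0 0" --pt "0 -2.5 0 6 0 0 0" --pt "0 -2.5 0 6 0 0 0"

```text
time: 27.2
ee_pos: [0.4254, 0.0228, 0.1991]
eef_rot: [179.6, 0.1, 87.1]
force: [0.3, 0.5, 0.6]
gripper_width: 0.0855
```

```bash
python3 - <<'E'
from h import *
t=snap('top')['pixels'];s=snap('scene')['pixels']
a=cv2.resize(t[165:290,105:415],None,fx=2.5,fy=2.5,interpolation=2);b=cv2.resize(s[130:250,100:410],None,fx=2.5,fy=2.5,interpolation=2)
cv2.imwrite('pics/c7.png',np.vstack([a[:,:775],b[:,:775]])[:600,:,::-1])
E
```

```text
(no output)
```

View pics/c7.png

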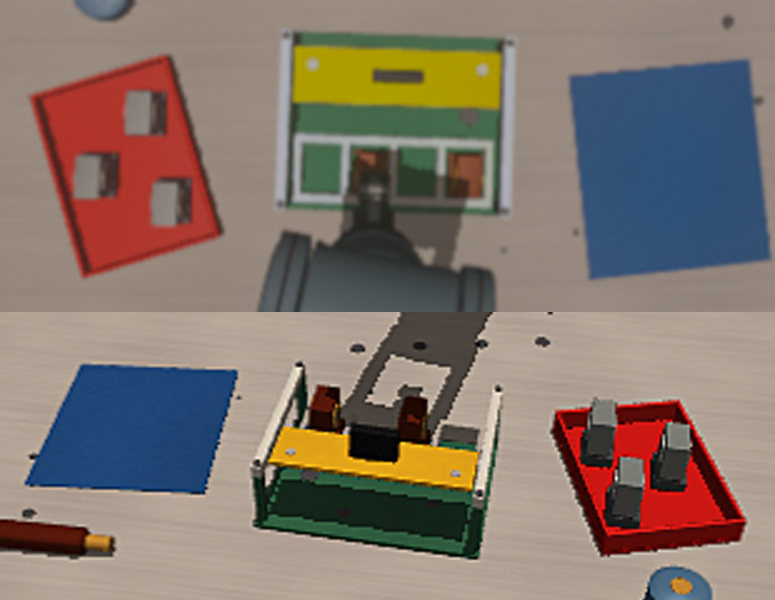

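Both fresh blocks stand in slots 2 and 0, the three worn blocks stand in the tray, and the mat is empty. I'll close the gate now.

Call:
jog_arm --pt "0 2 -0.4 0 0 0 0" --pt "0 4 -0.8 0 0 0 0" --pt "0 6 -1.16 0 0 0 0" --pt "0 6.31 -1.16 0 0 0 0" --pt "0 6.31 -1.16 -1 0 0 0" --pt "0 6.31 -1.16 -2.8 0 0 0" --pt "0 6.31 -1.16 -3.8 0 0 0" --pt "0 6.31 -1.16 -4.08 0 0 0" --pt "255 6.31 -1.16 -4.08 0 0 0" --pt "255 6.31 -1.16 -4.08 0 0 0" --pt "255 6.31 -1.16 -4.08 0 0 0" --pt "255 6.31 -1.16 -4.08 0 0 0"

```text
time: 28.5
ee_pos: [0.5841, -0.0063, 0.0973]
eef_rot: [179.6, 0.1, 87.1]
force: [0.6, -0.7, 0.5]
gripper_width: 0.0285
```

Call:
jog_arm --pt "255 0 0 0 0 0 0" --pt "255 0 0 0 0 0 0" --pt "255 0 0 0 0 0 0" --pt "255 0 0 0 0 0 0"

```text
time: 28.9
ee_pos: [0.5845, -0.0064, 0.0984]
eef_rot: [179.5, 0.1, 87.1]
force: [-1.0, 0.1, 5.2]
gripper_width: 0.0112
```

Call:
jog_arm --pt "255 -0.4 0.02 0 0 0 0" --pt "255 -0.9 0.045 0 0 0 0" --pt "255 -1.4 0.07 0 0 0 0" --pt "255 -1.9 0.095 0 0 0 0" --pt "255 -2.4 0.12 0 0 0 0" --pt "255 -2.9 0.145 0 0 0 0" --pt "255 -3.3 0.165 0 0 0 0" --pt "255 -3.6 0.18 0 0 0 0" --pt "255 -3.8 0.19 0 0 0 0" --pt "255 -3.9 0.195 0 0 0 0" --pt "255 -3.98 0.2 0 0 0 0" --pt "255 -3.98 0.2 0 0 0 0"

```text
time: 30.1
ee_pos: [0.4881, -0.0015, 0.0985]
eef_rot: [179.1, 0.1, 87.1]
force: [12.6, 1.3, -9.3]
gripper_width: 0.0111
```

Call:
jog_arm --pt "255 -0.15 0.01 0 0 0 0" --pt "255 -0.2 0.01 0 0 0 0" --pt "255 -0.2 0.01 0 0 0 0"

```text
time: 30.4
ee_pos: [0.488, -0.0015, 0.0985]
eef_rot: [178.6, 0.0, 87.0]
force: [19.8, 1.8, -17.7]
gripper_width: 0.011
```

The arm meets the hard stop: the force rises with no further motion. I'll release, retreat and check.

Call:
jog_arm --pt "0 0.15 0 0 0 0 0" --pt "0 0.15 0 0 0 0 0" --pt "0 0.1 0 0 0 0 0" --pt "0 0.1 0 0 0 0 0" --pt "0 0.1 0 0.5 0 0 0" --pt "0 0.1 0 2 0 0 0" --pt "0 0.1 0 4 0 0 0" --pt "0 -1.5 2 6 0 0 0" --pt "0 -2 4 6 0 0 0" --pt "0 -2 6 6 0 0 0" --pt "0 -2 6 6 0 0 0" --pt "0 -2 6 6 0 0 0"

```text
time: 31.6
ee_pos: [0.4369, 0.1512, 0.2493]
eef_rot: [178.5, -0.0, 87.3]
force: [0.0, -1.1, 0.7]
gripper_width: 0.086
```

```bash
python3 - <<'E'
from h import *
t=snap('top')
hsv=cv2.cvtColor(t['pixels'],cv2.COLOR_RGB2HSV);m=cv2.inRange(hsv,(22,150,100),(35,255,255));m[:165]=0;m[260:]=0;m[:,:210]=0;m[:,320:]=0
ys,xs=np.nonzero(m);print(cv2.minAreaRect(ray(t,np.c_[xs,ys],.078)[:,:2].astype(np.float32)),manip.observe()['ee_pos'])
s=snap('scene')['pixels']
a=cv2.resize(t['pixels'][165:290,105:415],None,fx=2.5,fy=2.5,interpolation=2);b=cv2.resize(s[130:250,100:410],None,fx=2.5,fy=2.5,interpolation=2)
cv2.imwrite('pics/c8.png',np.vstack([a[:,:775],b[:,:775]])[:600,:,::-1])
E
```

```text
((0.4882444441318512, -0.0015231668949127197), (0.20753046870231628, 0.05505780503153801), 86.96438598632812) [0.43723962 0.14963861 0.24883057]
```

View pics/c8.png

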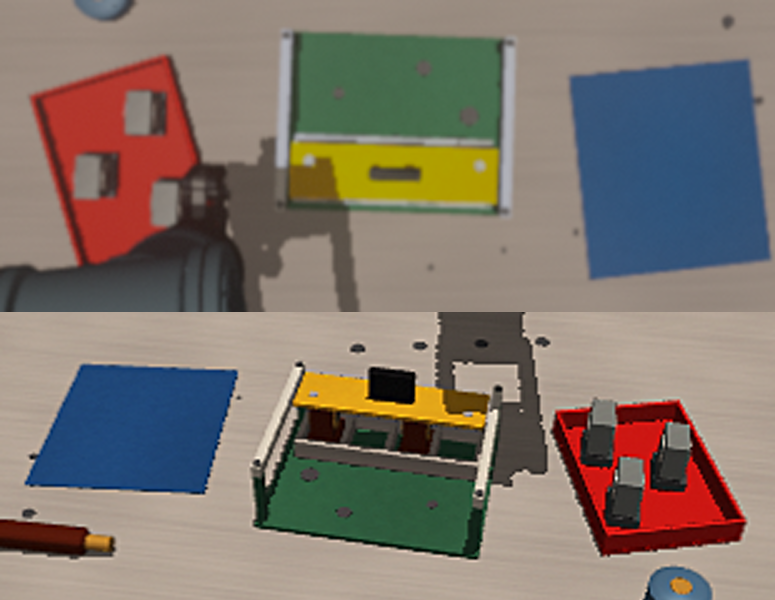

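The gate sits about 4 mm from my rough origin, although it met a stop. I'll check it against the base's own edges.

```bash
python3 - <<'E'
from h import *
t=snap('top');im=cv2.GaussianBlur(t['pixels'],(3,3),0).astype(np.float32)
a=np.deg2rad(-2.9);Rz=np.array([[np.cos(a),-np.sin(a)],[np.sin(a),np.cos(a)]])
xs=np.arange(-.065,.165,.0005)
def prof(y,z,f):
    P=np.array([[*(np.array([.484,-.0012])+Rz@np.array([x,y])),z] for x in xs])
    q=proj(t,P).astype(np.float32);c=cv2.remap(im,q[:,:1].copy(),q[:,1:].copy(),1)[:,0];return f(c)
green=lambda c:c[:,1]-c[:,0]; yel=lambda c:c[:,0]-c[:,2]
for y in(-.09,-.08,-.07,-.06,-.05,-.04):
    g=prof(y,.005,green);d=np.diff(g)
    n=xs<-.03;f=xs>.12
    i=np.argmax(np.where(n[:-1],d,-99));j=np.argmin(np.where(f[:-1],d,99))
    e=prof(y,.078,yel);de=np.diff(cv2.GaussianBlur(e[:,None],(1,5),0)[:,0]);k=np.argmax(de);l=np.argmin(de)
    print(y,'base',(xs[i]*1e3).round(1),(xs[j]*1e3).round(1),'org',((xs[i]+xs[j])*500-50).round(1),'gate',(xs[k]*1e3).round(1),(xs[l]*1e3).round(1),((xs[k]+xs[l])*500).round(1))
E
```

```text
-0.09 base -42.5 147.5 org 2.5 gate -23.0 32.0 4.5
-0.08 base -42.5 147.5 org 2.5 gate -23.0 31.5 4.3
-0.07 base -43.0 146.5 org 1.8 gate -23.0 31.5 4.3
-0.06 base -40.0 146.5 org 3.3 gate -23.5 31.0 3.8
-0.05 base -42.5 146.5 org 2.0 gate -23.5 30.5 3.5
-0.04 base -40.0 147.0 org 3.5 gate -23.0 30.5 3.8
```

The base edges put the rack origin at +2.4 mm and the gate at +4.0 mm. So the gate is about 1.6 mm from closed, within measurement error, and it met a firm stop. Handing in.

```bash
python3 -c "
from h import *
print(manip.hand_in(), manip.observe()['time'])"
```

```text
the job is handed in; nothing more can be done
the job is handed in; nothing more can be done
```

I opened the gate, put the three worn blocks (slots 0, 1 and 2) in the red tray, and stood the two fresh blocks in slots 0 and 2. I then closed the gate again and handed the job in with the robot clear. That was at about 32 s of the 210 s allowed; no verdict was reported.

**Last checks:**
- **Worn blocks:** the final pictures show all three standing in the tray.
- **Fresh blocks:** both stand under the gate in their slots. I judged "fully down" from the landing force and tool height when placing them.
- **Gate:** it met a firm stop of about 20 N on closing. The first rough rack estimate put it 4 mm from closed. A closer check against the base's edges put it about 1.6 mm away, inside the 5 mm limit.
- **Gate when opened:** it measured about 97–99 mm open.
- **Yo-yo, axle and tool handle:** the arm's path never came near them. The yo-yo and tool handle look unmoved in the last picture. The axle was outside the cropped view, so I did not re-check it.

**A reading that stood out:** setting down the third worn block (worn0) gave a brief 71 N at the wrist. This is under the 120 N wrist limit. It came through the held block, so I don't expect it to count against the 40 N limit on the arm and gripper body.

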